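# Lift the guard bar off the wafer stage

### The job

Take the guard bar off the stage that carries the wafer: lift it straight up, level, out of both U brackets together until it is well clear of them, then lower it lengthwise into the long shallow tray so that it lies flat on the tray's floor with its grip up, and let go; do not drop it. Keep the gripper off the wafer and its stage, and leave the identical bar on the empty stage where it is.

Things in the scene. Friction and masses are not known exactly. Their poses are not given: they have to be found in the camera images.
- bar_grip (a point): Centre of the grip of the bar to move: aluminium beam 250 mm long (x), 18 wide (y), 18 high, with a block grip 70 x 18 x 36 high on the middle of its top; 0.2 to 0.4 kg. This point is 38 above the bar's underside, z up. It starts in both brackets of the stage with the wafer, this point 94 mm above the table. Grasp across the 18 width.
- stage: Fixed octagonal aluminium stage, 260 mm (x) by 170 (y), with a dark 150 mm iridescent patterned wafer, top 26 above the table. Origin: centre of its underside. Two U brackets on its x axis, 105 either side, 18 long, 46 wide; slot 26 wide, bottom 56, top 80 above the table. A like stage with a bare steel chuck (no wafer) stands elsewhere; stages and tray change places.
- tray: Fixed long shallow grey tray with dark lining, outside 300 mm (x) by 96 (y) by 18 high, walls and floor 4 mm thick (inside 292 by 88, 14 deep). Origin: centre of its underside, on the table. With the bar lying in it, the centre of the bar's grip is 42 mm above the table.
- spare_grip (a point): Centre of the grip of the second bar, same shape and same point as the first, resting in the brackets of the empty stage, its grip's top 110 mm above the table; to be left alone.

How it is judged:
On the way:
1. the bar is lifted straight up out of both brackets: level within 10 degrees, at least 42 mm above its rest (18 mm clear of the brackets), still within 40 mm of the stage's centre horizontally (z of bar_grip in the frame of stage above 0.136 m and horizontal distance between bar_grip and stage below 0.04 m and angle between bar_grip's own x axis and vertical between 1.396 and 1.745 rad and angle between bar_grip's own z axis and vertical below 0.1745 rad), for 0.1 s.
At the end, for the whole second after the job is handed in: The bar lies at rest inside the tray, lengthwise, flat on its floor (level within about 6 degrees, height within 5 mm), grip up, centred within 24 mm along and 40 mm across (that is, anywhere between the walls), released (z of bar_grip in the frame of tray between 0.036 and 0.047 m and x of bar_grip in the frame of tray between -0.024 and 0.024 m and y of bar_grip in the frame of tray between -0.04 and 0.04 m and angle between bar_grip's own x axis and vertical between 1.471 and 1.671 rad and angle between bar_grip's own z axis and vertical below 0.1 rad and linear speed of bar below 0.02 m/s); the robot touches nothing.
It fails at once if the bar is tipped more than 20 degrees from level (not (angle between bar_grip's own x axis and vertical between 1.222 and 1.92 rad and angle between bar_grip's own z axis and vertical below 0.349 rad)).
It fails at once if the bar is dropped: it moves faster than 0.6 m/s with no finger on it (linear speed of bar above 0.6 m/s and contact force between the fingers and bar below 0.05 N).
It fails at once if the robot presses on the wafer or its stage with more than 5 N (contact force between any of the fingers, the arm and stage above 5 N).
It fails at once if the second bar is moved by more than 15 mm (distance of spare_grip from where it was at the start of the episode above 0.015 m).
It also fails if it takes over 38 s, if anything falls off the work surface, if the arm or the gripper's body presses on something with over 40 N, if the wrist force passes 120 N, or if a joint passes its speed limit or range.

### The arm

A 6-joint arm with a two-finger parallel gripper is mounted at the origin on the work surface. World frame = base frame: x ahead of the robot, y to its left, z up, the work surface at z = 0. Lengths are in m, angles in rad, forces in N, time in s.
With the tool pointing down it reaches from about 0.275 to 0.75 m from the base axis. Payload 10.2 kg.
Tool frame: the origin (TCP) lies between the finger pads; the fingertips stand 11 mm ahead of it and the grasp point (between the pads) lies 8 mm behind it; z points along the fingers, x is the direction in which the jaws open and shut, and the axes are right-handed (so a half turn about z gives the same grasp; the last joint's range is limited). The gripper opens to 85 mm and grips with 20 to 120 N. Pads are 22 mm wide; open, the fingers measure 114 mm over their backs; the gripper's body (76 mm by 85 mm) begins 54 mm behind the grasp point. The pads swing forward as they close: fully open they stand 13 mm farther back than shut.
Start: joints at [-1.447, 0.313, 1.498, -0, 1.331, -0.223], TCP at [0.178, -0.494, 0.242] pointing down, gripper open.
Joint ranges: [-2.94, 2.94], [-0.97, 2.17], [0.19, 2.56], [-1.23, 4.37], [0.02, 3.11], [-2.88, 2.88]. Speed limits (rad/s): [2.39, 2.39, 3.01, 3.14, 3.14, 3.14].

### API

Orientations are given as [roll, pitch, yaw] about the fixed x, y, z axes, in that order (R = Rz(yaw) Ry(pitch) Rx(roll)).
In Python, from bench import robot gives the robot as it stands. The module is installed in compiled form; this text tells all that it offers.
- The arm moves only by the tool carry_out, never from a script. Its argument "steps" is a list of rows, each a list of 3 entries, a list of its own where there are three numbers: the finger opening in m, from 0 to 0.0854, then the shift along the world's x, y, z in m, then the turn about the world's z in degrees. In form: [[hand, [dx, dy, dz], turn], ...]. A call has 1 to 12 rows; each row shifts and turns the commanded pose from where the row before left it; what a row does not reach is not made up. A row lasts 1/8 s, in which the tool goes at most 62.5 mm and 10.7 degrees, less where a joint would pass 70% of its speed; a pose out of reach is approached as far as the arm can. A call is refused whole if a number of a shift passes 0.0625 or a number of a turn 10.7, either way. A call with a gripper value outside its range is refused whole. The fingers move at their own pace and stop on an object; "newtons" is the grip in N (left out, the last holds). Time passes only in rows, so rows that do not move let the fingers close. It gives the time, the measured TCP pose, the force and the opening at its end, in the units of the state.
- robot.observe(): the state, without advancing time (a new reading comes with each control period).
- robot.capture(name): name is "side" or "top" or "wrist"; returns a dict with "color" (384x512x3 uint8, red, green, blue), "intrinsics" (3x3 intrinsics, pixels), "D" ([k1, k2, p1, p2, k3] as OpenCV has them; the pictures are not rectified), "rvec" (rotation vector, rad) and "tvec" (3), from world to camera coordinates, as OpenCV has them. Camera axes: x right, y down, z forward; pixel columns grow to the right and rows downward; lengths in m; the calibration is good to about 2 mm. A picture is of the moment at which its call begins. There is no depth.
- robot.job_done(): hands the job in, once; it reports no verdict.
The state is a dict: "clock": time; "joint_pos": joint angles; "dq": joint speeds; "tau": joint torques, N m; "position": TCP position; "tool_rot": TCP orientation; "contact_force": force on the tool from outside, world axes, zero at the start; "torque": the same for the moment, N m; "opening": finger opening in m.
Only numpy, scipy, OpenCV 4.12 (cv2) and the standard library are available. Lean on these libraries where they do the work, as an engineer would, in place of code of your own. Each camera call takes 0.05 s, during which the arm holds its last target.

## Working session

There is one attempt and no reset: what is moved stays moved. The work goes in short steps, Python scripts to look and compute and a tool call to move; the robot and the scene stay as the last step left them, time stands still between calls to the robot, and variables do not carry over. Pictures are saved under pics/ and viewed, and the job is handed in when it is done.

Besides the shell and the picture viewer there is one more tool, called as name([rows], argument=value, ...), one row to a line, values as JSON. carry_out: Moves the arm, as the interface text tells. Its arguments: {"type":"object","properties":{"steps":{"type":"array","items":{"type":"array"}},"newtons":{"type":"number"}},"required":["steps"]}

```bash
mkdir -p pics
python3 - <<'E'
from bench import robot
import cv2,json,numpy as np
print(robot.observe())
for n in("top","side"):
    c=robot.capture(n); cv2.imwrite(f"pics/{n}0.png",c["color"][:,:,::-1])
    np.savez(f"{n}0.npz",**c)
    print(n,c["intrinsics"],c["D"],c["rvec"],c["tvec"])
E
```

```text
{'clock': 0.0, 'joint_pos': array([-1.44739825e+00,  3.13467851e-01,  1.49841852e+00, -1.36169968e-05,
        1.33098254e+00, -2.23379949e-01]), 'dq': array([-0.0011111 ,  0.00075247,  0.00026749,  0.00116112,  0.00125568,
        0.00011762]), 'tau': array([ 6.43055341e-05, -4.12267256e+01, -2.59741348e+01, -1.96564483e-04,
        4.21210541e-03,  1.48708182e-05]), 'position': array([ 0.17839748, -0.4935136 ,  0.24173292]), 'tool_rot': array([-3.14132282e+00,  1.24747078e-03, -1.22401489e+00]), 'contact_force': array([-0.2115554 ,  0.08401767, -0.58213927]), 'torque': array([0.00578109, 0.03764462, 0.02567694]), 'opening': 0.08547480303798996}
top [[466.33659089   0.         253.57161903]
 [  0.         466.33659089 195.25396046]
 [  0.           0.           1.        ]] [-0.0652018  0.         0.         0.         0.       ] [ 2.14559147 -2.19965272  0.11886053] [-0.00279279  0.52855633  1.21771919]
side [[412.76866882   0.         250.17769895]
 [  0.         412.76866882 194.48176514]
 [  0.           0.           1.        ]] [-0.05760629  0.          0.          0.          0.        ] [ 0.20367787 -2.87307353  1.09568973] [0.51912895 0.1108653  0.90374828]
```

View pics/top0.png

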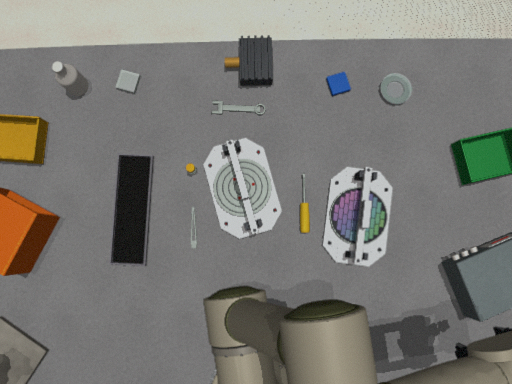

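View pics/side0.png

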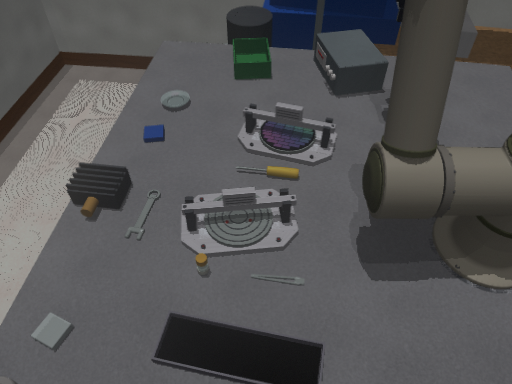

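The top view shows the wafer stage near (358,216) with its bar running from (368,168) to (363,265). The empty stage is near (243,188) and the tray near (132,210). I'll enlarge these.

```bash
cat > h.py <<'E'
import numpy as np,cv2
def load(n): return dict(np.load(n))
def ray(c,px):
    R=cv2.Rodrigues(c["rvec"])[0];u=cv2.undistortPoints(np.array(px,float).reshape(-1,1,2),c["intrinsics"],c["D"]).reshape(-1,2)
    d=np.c_[u,np.ones(len(u))]@R; o=-R.T@c["tvec"].ravel(); return o,d
def onz(c,px,z):
    o,d=ray(c,px); return o+d*((z-o[2])/d[:,2])[:,None]
def proj(c,P): return cv2.projectPoints(np.array(P,float).reshape(-1,1,3),c["rvec"],c["tvec"],c["intrinsics"],c["D"])[0].reshape(-1,2)
E
python3 - <<'E'
from h import *
c=load("top0.npz");im=c["color"][:,:,::-1]
a=cv2.resize(im[160:275,315:405],None,fx=5,fy=5,interpolation=cv2.INTER_CUBIC)
cv2.imwrite("pics/t_st.png",a)
s=load("side0.npz")["color"][:,:,::-1]
cv2.imwrite("pics/s_st.png",cv2.resize(s[95:170,230:345],None,fx=6,fy=6,interpolation=cv2.INTER_CUBIC))
# tray mask
g=cv2.cvtColor(im,cv2.COLOR_BGR2GRAY); m=(g<50).astype(np.uint8); m[:,:90]=0;m[:,175:]=0;m[:140]=0;m[280:]=0
k=max(cv2.findContours(m,0,1)[0],key=cv2.contourArea); r=cv2.minAreaRect(k);print("tray",r)
b=cv2.boxPoints(r);P=onz(c,b,.011);print(P,P.mean(0))
for i in range(4): print(np.linalg.norm(P[i]-P[i-1]),np.degrees(np.arctan2(*(P[i]-P[i-1])[1::-1])))
E
```

```text
tray ((130.57107543945312, 209.0050811767578), (31.34870147705078, 107.51178741455078), 4.085616588592529)
[[0.36093555 0.37002222 0.011     ]
 [0.65183651 0.35025041 0.011     ]
 [0.64330979 0.26409185 0.011     ]
 [0.3532865  0.28569561 0.011     ]] [0.50234209 0.31751502 0.011     ]
0.08467280954988551 84.81703355202482
0.2915721066945355 -3.8882717586991795
0.08657945571873694 -95.65189535617277
0.29082680743202177 175.73991855975248
```

View pics/t_st.png

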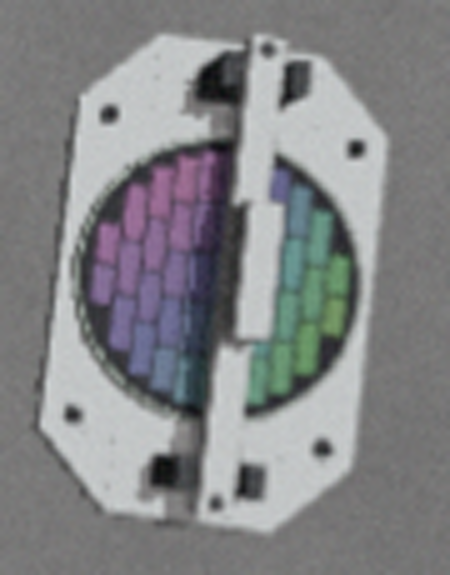

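View pics/s_st.png

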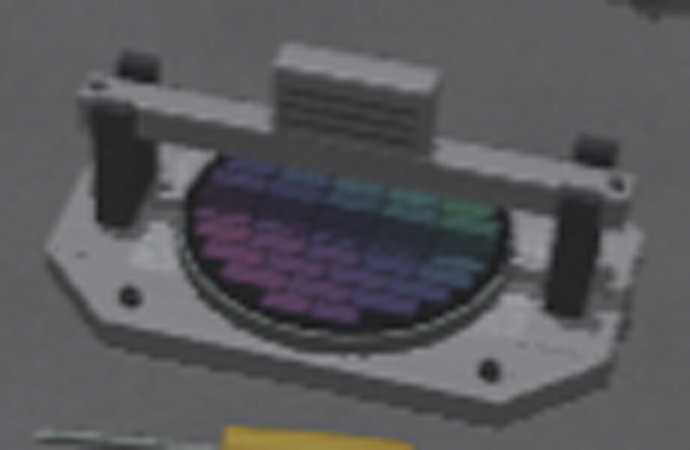

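Run:
```python
from h import *
c=load("top0.npz");s=load("side0.npz")
f=lambda p,k,x,y:(np.array(p,float)+.5)/k-.5+[x,y]
def rep(n,P): 
    d=P[0]-P[1];print(n,P.round(4).tolist(),P.mean(0).round(4),"len",np.linalg.norm(d),"ang",np.degrees(np.arctan2(d[1],d[0])))
rep("top holes",onz(c,f([(267,48),(216,502)],5,315,160),.074))
rep("side holes",onz(s,f([(97,87),(617,185)],6,230,95),.074))
rep("grip y edge centres",onz(c,f([(265,202),(254,342)],5,315,160),.110))
rep("top bolts",onz(c,f([(109,113),(322,448)],5,315,160),.024))
rep("top bolts",onz(c,f([(356,148),(72,413)],5,315,160),.024))
# triangulate holes
for a,b in(((267,48),(97,87)),((216,502),(617,185))):
    o1,d1=ray(c,f([a],5,315,160));o2,d2=ray(s,f([b],6,230,95));d1=d1[0];d2=d2[0]
    t=np.linalg.lstsq(np.c_[d1,-d2],o2-o1,rcond=None)[0];print(o1+t[0]*d1,o2+t[1]*d2)
# side tray
im=s["color"];g=cv2.cvtColor(im,cv2.COLOR_RGB2GRAY)
cv2.imwrite("pics/s_tray.png",cv2.resize(im[310:384,145:335,::-1],None,fx=4,fy=4,interpolation=2))
im=c["color"];cv2.imwrite("pics/t_tray.png",cv2.resize(im[145:275,100:165,::-1],None,fx=4.5,fy=4.5,interpolation=2))
```

```text
top holes [[0.5842, -0.3144, 0.074], [0.3513, -0.2767, 0.074]] [ 0.4678 -0.2955  0.074 ] len 0.23593219663619397 ang -9.181559560590191
side holes [[0.5823, -0.3167, 0.074], [0.3488, -0.278, 0.074]] [ 0.4656 -0.2973  0.074 ] len 0.23675438984383107 ang -9.39966493444735
grip y edge centres [[0.5009, -0.3, 0.11], [0.4312, -0.2911, 0.11]] [ 0.4661 -0.2955  0.11  ] len 0.07027380007201227 ang -7.305447158029677
top bolts [[0.5585, -0.2397, 0.024], [0.376, -0.3463, 0.024]] [ 0.4672 -0.293   0.024 ] len 0.21126564101171635 ang 30.290575285245467
top bolts [[0.5363, -0.373, 0.024], [0.3984, -0.2132, 0.024]] [ 0.4673 -0.2931  0.024 ] len 0.21114728218175946 ang -49.216510931722475
[ 0.58386079 -0.31373014  0.07638633] [ 0.58188016 -0.31385679  0.07611638]
[ 0.35137391 -0.27639573  0.07535067] [ 0.34894692 -0.2762103   0.07541182]
```

View pics/t_tray.png

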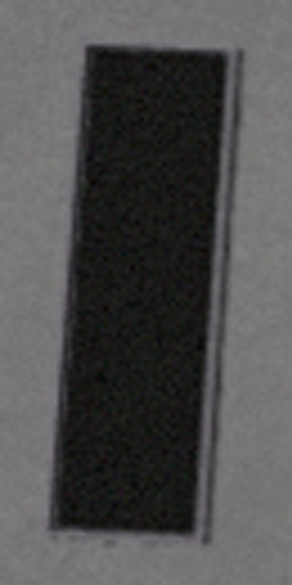

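View pics/s_tray.png

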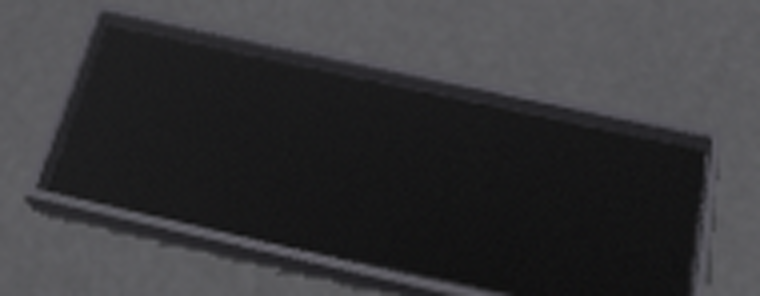

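carry_out([
  [0.085,[0.024,0.0165,-0.004],-2.4],
  [0.085,[0.024,0.0165,-0.004],-2.4],
  [0.085,[0.024,0.0165,-0.004],-2.4],
  [0.085,[0.024,0.0165,-0.004],-2.4],
  [0.085,[0.024,0.0165,-0.004],-2.4],
  [0.085,[0.024,0.0165,-0.004],-2.4],
  [0.085,[0.024,0.0165,-0.004],-2.4],
  [0.085,[0.024,0.0165,-0.004],-2.4],
  [0.085,[0.024,0.0165,-0.004],-2.4],
  [0.085,[0.024,0.0165,-0.004],-2.4],
  [0.085,[0.024,0.0165,-0.004],-2.4],
  [0.085,[0.024,0.0165,0],-2.7],
])

```text
clock: 1.6
position: [0.467, -0.2949, 0.1976]
tool_rot: [3.141, 0.001, -1.733]
contact_force: [0.0, -0.1, 0.0]
opening: 0.085
```

carry_out([
  [0.085,[0.0,0,0],0],
  [0.085,[0,0,0],0],
])

```text
clock: 1.85
position: [0.4659, -0.2961, 0.1981]
tool_rot: [3.141, 0.0, -1.731]
contact_force: [-0.5, 0.1, -0.1]
opening: 0.0849
```

Run:
```python
from bench import robot
import cv2,numpy as np
c=robot.capture("wrist"); cv2.imwrite("pics/w1.png",cv2.resize(c["color"][:,:,::-1],None,fx=1.5,fy=1.5))
np.savez("w1.npz",**c)
s=robot.observe();print(s["clock"],s["position"],np.degrees(s["tool_rot"]),s["joint_pos"])
```

```text
1.9 [ 0.46579397 -0.29623876  0.19816518] [ 1.79975602e+02  3.78403290e-03 -9.92416279e+01] [-7.78646619e-01  4.08784513e-01  1.48067305e+00 -2.02833143e-04
  1.25252055e+00  9.53510039e-01]
```

View pics/w1.png

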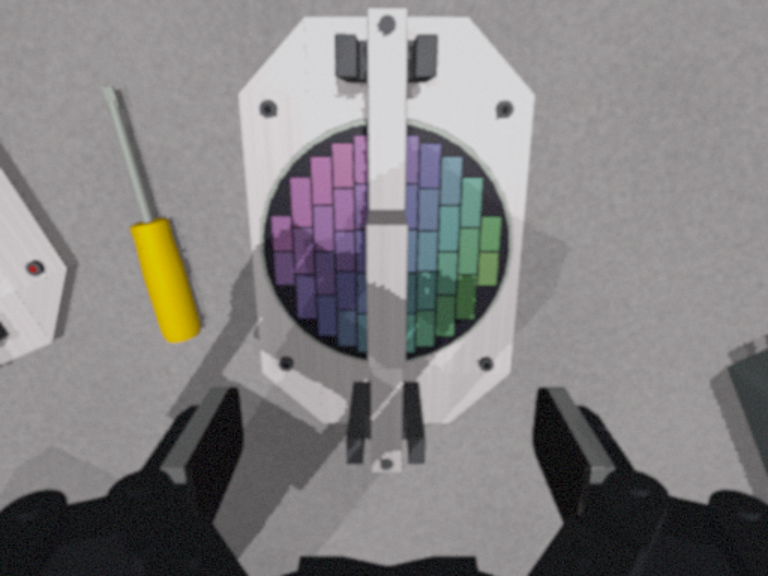

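The wrist view shows the bar vertical and centred between the fingers: far hole at (387,24), near hole at (387,463). I'll check this against the plan.

Run:
```python
from h import *
c=load("w1.npz");f=lambda p:(np.array(p,float)+.5)/1.5-.5
P=onz(c,f([(387,24),(387,463)]),.074);d=P[0]-P[1];print(P,P.mean(0),np.linalg.norm(d),np.degrees(np.arctan2(d[1],d[0])))
b=onz(c,f([(268,109),(504,109),(287,363),(486,363)]),.024);print(b,b.mean(0))
a=np.radians(-9.2);u=np.array([np.cos(a),np.sin(a)])
for s in(-.035,.035):print(proj(c,[[*(np.array([.466,-.296])+s*u),.11]])*1.5)
```

```text
[[ 0.58283256 -0.31513352  0.074     ]
 [ 0.34961645 -0.27723508  0.074     ]] [ 0.4662245 -0.2961843  0.074    ] 0.23627535281596693 -9.230084575072443
[[ 0.55751805 -0.24323314  0.024     ]
 [ 0.53630232 -0.37401872  0.024     ]
 [ 0.4000445  -0.21825405  0.024     ]
 [ 0.37901153 -0.34831576  0.024     ]] [ 0.4682191  -0.29595542  0.024     ]
[[386.35165354 368.34937259]]
[[386.22539457 224.40744502]]
```

carry_out([
  [0.085,[0,0,-0.012],0],
  [0.085,[0,0,-0.015],0],
  [0.085,[0,0,-0.015],0],
  [0.085,[0,0,-0.015],0],
  [0.085,[0,0,-0.015],0],
  [0.085,[0,0,-0.012],0],
  [0.085,[0,0,-0.012],0],
  [0.085,[0,0,-0.008],0],
  [0.085,[0,0,-0.004],0],
  [0.085,[0,0,0],0],
  [0.085,[0,0,0],0],
], newtons=60)

```text
clock: 3.28
position: [0.4666, -0.2959, 0.0907]
tool_rot: [-3.141, -0.0, -1.732]
contact_force: [0.7, -1.1, 0.3]
opening: 0.0848
```

carry_out([
  [0.04,[0,0,0],0],
  [0.03,[0,0,0],0],
  [0.025,[0,0,0],0],
  [0.02,[0,0,0],0],
  [0.01,[0,0,0],0],
  [0.005,[0,0,0],0],
  [0.005,[0,0,0],0],
  [0.005,[0,0,0],0],
  [0.005,[0,0,0],0],
], newtons=60)

```text
clock: 4.4
position: [0.4665, -0.2958, 0.0904]
tool_rot: [-3.141, -0.0, -1.732]
contact_force: [-0.1, 1.5, 3.7]
opening: 0.0168
```

carry_out([
  [0.005,[0,0,0.004],0],
  [0.005,[0,0,0.006],0],
  [0.005,[0,0,0.008],0],
  [0.005,[0,0,0.01],0],
  [0.005,[0,0,0.012],0],
  [0.005,[0,0,0.012],0],
  [0.005,[0,0,0.012],0],
  [0.005,[0,0,0.012],0],
  [0.005,[0,0,0.012],0],
  [0.005,[0,0,0.012],0],
  [0.005,[0,0,0.01],0],
  [0.005,[0,0,0.01],0],
])

```text
clock: 5.9
position: [0.4664, -0.2957, 0.2109]
tool_rot: [3.141, 0.0, -1.732]
contact_force: [0.4, 0.3, -2.2]
opening: 0.0176
```

carry_out([
  [0.005,[0,0,0.01],0],
  [0.005,[0,0,0.01],0],
  [0.005,[0,0,0.005],0],
  [0.005,[0,0,0],0],
])

```text
clock: 6.4
position: [0.4665, -0.2958, 0.2355]
tool_rot: [-3.141, -0.0, -1.732]
contact_force: [-0.3, 0.4, -2.1]
opening: 0.017
```

Run:
```python
from bench import robot
import cv2,numpy as np
c=robot.capture("side"); cv2.imwrite("pics/s2.png",c["color"][:,:,::-1]); np.savez("s2.npz",**c)
s=robot.observe();print(s["clock"],s["position"],np.degrees(s["tool_rot"]),s["contact_force"],s["torque"])
```

```text
6.45 [ 0.46637494 -0.29570787  0.23514064] [ 1.79987778e+02  1.06954813e-02 -9.92303162e+01] [-0.2358421  -0.18038481 -2.70417549] [ 0.02211963 -0.03191458  0.03635792]
```

View pics/s2.png

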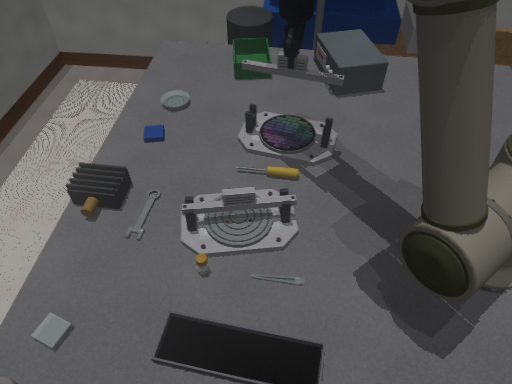

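The side view shows the bar level and well above the brackets, with the spare bar untouched. Moving it over to the tray.

carry_out([
  [0.005,[0.001,0.012,0],0.2],
  [0.005,[0.0015,0.02,0],0.2],
  [0.005,[0.0015,0.027,0],0.2],
  [0.005,[0.0015,0.027,0],0.2],
  [0.005,[0.0015,0.027,0],0.2],
  [0.005,[0.0015,0.027,0],0.2],
  [0.005,[0.0015,0.027,0],0.2],
  [0.005,[0.0015,0.027,0],0.2],
  [0.005,[0.0015,0.027,0],0.2],
  [0.005,[0.0015,0.027,0],0.2],
  [0.005,[0.0015,0.027,0],0.2],
  [0.005,[0.0015,0.027,0],0.2],
])

```text
clock: 7.95
position: [0.4833, 0.0083, 0.2353]
tool_rot: [3.142, 0.0, -1.689]
contact_force: [-2.0, 0.5, -3.1]
opening: 0.0171
```

carry_out([
  [0.005,[0.0015,0.027,0],0.2],
  [0.005,[0.0015,0.027,0],0.2],
  [0.005,[0.0015,0.027,0],0.2],
  [0.005,[0.0015,0.027,0],0.2],
  [0.005,[0.0015,0.027,0],0.2],
  [0.005,[0.0015,0.027,0],0.2],
  [0.005,[0.0015,0.027,0],0.3],
  [0.005,[0.0015,0.027,0],0.3],
  [0.005,[0.0015,0.027,0],0.3],
  [0.005,[0.0015,0.027,0],0.3],
  [0.005,[0.002,0.025,0],0.2],
  [0.005,[0.002,0.017,0],0],
])

```text
clock: 9.45
position: [0.5019, 0.32, 0.2352]
tool_rot: [3.141, -0.0, -1.643]
contact_force: [0.1, -0.6, -1.8]
opening: 0.017
```

carry_out([
  [0.005,[0,0,0],0],
  [0.005,[0,0,0],0],
])

```text
clock: 9.7
position: [0.5028, 0.3177, 0.2353]
tool_rot: [3.141, -0.0, -1.645]
contact_force: [0.1, -0.5, -2.5]
opening: 0.0173
```

Run:
```python
from bench import robot
import cv2,numpy as np
for n in("side","wrist"):
    c=robot.capture(n); cv2.imwrite(f"pics/{n}3.png",c["color"][:,:,::-1]); np.savez(f"{n}3.npz",**c)
s=robot.observe();print(s["clock"],s["position"],np.degrees(s["tool_rot"]),s["contact_force"],s["torque"])
```

```text
9.8 [0.5029517  0.31755722 0.23542487] [-1.79998463e+02 -7.02372850e-03 -9.42793162e+01] [-0.16820767 -0.11754033 -2.33383197] [-0.06463679 -0.03891413 -0.06101725]
```

View pics/side3.png

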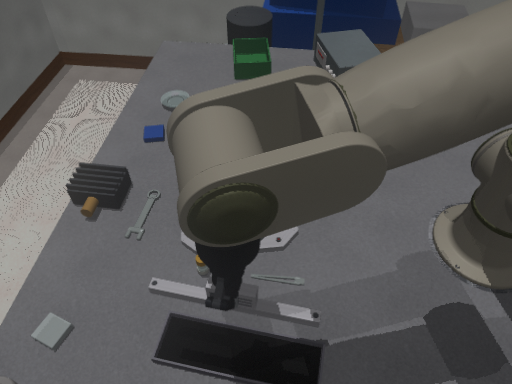

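View pics/wrist3.png

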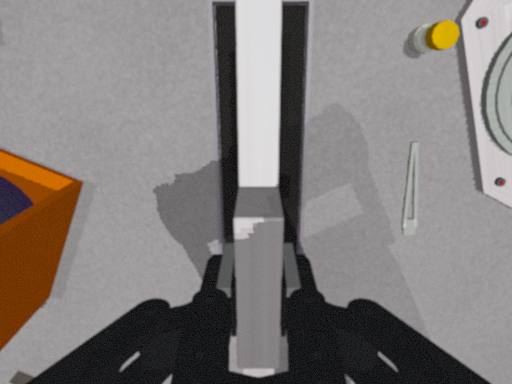

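The side view shows the bar level above the tray, holes at (154,283) and (315,316). In the wrist view the tray's rims sit symmetrically on either side of the bar. A quick numerical check before lowering.

Run:
```python
from h import *
c=load("wrist3.npz")
P=onz(c,[(217,100),(306,100),(222,200),(303,200)],.018);print(P)
a=np.radians(-4.2);n=np.array([-np.sin(a),np.cos(a)]);ctr=np.array([.503,.3176])
print("lateral rel. tool",(P[:,:2]-ctr)@n)
s=load("side3.npz")
for z in(.215,.219,.223,.227):
    Q=onz(s,[(154,283),(315,316)],z);print(z,Q.mean(0)[:2],np.linalg.norm(Q[0]-Q[1]))
# side: tray corners far-left(170,313) & right (322,344), z .018, far wall
S=onz(s,(np.array([(101,13),(711,138),(28,198)])+.5)/4-.5+[145,310],.018);print(S, (S[1]+S[2])/2)
```

```text
[[0.56166194 0.35353321 0.018     ]
 [0.55513031 0.26613797 0.018     ]
 [0.45647009 0.360074   0.018     ]
 [0.44993172 0.27250149 0.018     ]]
lateral rel. tool [ 0.040133   -0.0475059   0.03895217 -0.04886402]
0.215 [0.50291365 0.3157327 ] 0.23780022554839603
0.219 [0.50238605 0.31776053] 0.2360299616895554
0.223 [0.50185846 0.31978836] 0.23425969783071465
0.227 [0.50133086 0.3218162 ] 0.23248943397187394
[[0.64163719 0.26128675 0.018     ]
 [0.35113427 0.28170452 0.018     ]
 [0.65028475 0.35243154 0.018     ]] [0.50070951 0.31706803 0.018     ]
```

carry_out([
  [0.005,[-0.001,-0.002,-0.012],0],
  [0.005,[0,0,-0.02],0],
  [0.005,[0,0,-0.022],0],
  [0.005,[0,0,-0.022],0],
  [0.005,[0,0,-0.022],0],
  [0.005,[0,0,-0.022],0],
  [0.005,[0,0,-0.022],0],
  [0.005,[0,0,-0.018],0],
  [0.005,[0,0,-0.014],0],
  [0.005,[0,0,-0.01],0],
  [0.005,[0,0,-0.004],0],
  [0.005,[0,0,0],0],
])

```text
clock: 11.3
position: [0.502, 0.3163, 0.0474]
tool_rot: [-3.141, 0.0, -1.645]
contact_force: [-0.4, 1.0, -1.5]
opening: 0.0174
```

carry_out([
  [0.005,[0,0,-0.002],0],
  [0.005,[0,0,-0.002],0],
  [0.005,[0,0,-0.002],0],
  [0.005,[0,0,0],0],
])

```text
clock: 11.8
position: [0.5018, 0.3162, 0.0411]
tool_rot: [3.141, -0.0, -1.645]
contact_force: [-0.8, -0.9, -2.6]
opening: 0.0171
```

carry_out([
  [0.005,[0,0,-0.001],0],
  [0.005,[0,0,-0.001],0],
  [0.005,[0,0,0],0],
])

```text
clock: 12.18
position: [0.5019, 0.3162, 0.0392]
tool_rot: [3.141, -0.0, -1.645]
contact_force: [0.9, 0.2, -2.4]
opening: 0.0173
```

carry_out([
  [0.005,[0,0,-0.001],0],
  [0.005,[0,0,0],0],
])

```text
clock: 12.42
position: [0.502, 0.3163, 0.0385]
tool_rot: [-3.141, 0.0, -1.645]
contact_force: [-1.1, 0.1, 0.4]
opening: 0.0171
```

carry_out([
  [0.005,[0,0,-0.0005],0],
  [0.005,[0,0,0],0],
])

```text
clock: 12.68
position: [0.502, 0.3163, 0.0385]
tool_rot: [-3.141, 0.0, -1.645]
contact_force: [-2.4, -0.7, 5.3]
opening: 0.0168
```

Firm contact with the floor. Opening slowly, then rising.

carry_out([
  [0.02,[0,0,0],0],
  [0.024,[0,0,0],0],
  [0.03,[0,0,0],0],
  [0.04,[0,0,0],0],
  [0.05,[0,0,0],0],
  [0.05,[0,0,0],0],
  [0.05,[0,0,0],0],
  [0.05,[0,0,0.004],0],
  [0.05,[0,0,0.01],0],
  [0.05,[0,0,0.02],0],
  [0.05,[0,0,0.025],0],
  [0.05,[0,0,0.025],0],
])

```text
clock: 14.18
position: [0.502, 0.3163, 0.1234]
tool_rot: [-3.141, 0.0, -1.645]
contact_force: [-0.3, 0.6, -0.1]
opening: 0.0499
```

carry_out([
  [0.05,[0,0,0.025],0],
  [0.05,[0,0,0.025],0],
  [0.05,[0,0,0.025],0],
  [0.05,[0,0,0.02],0],
  [0.05,[0,0,0],0],
  [0.05,[0,0,0],0],
])

```text
clock: 14.92
position: [0.5016, 0.3161, 0.2161]
tool_rot: [3.141, -0.0, -1.645]
contact_force: [0.1, -0.1, 0.0]
opening: 0.0502
```

Run:
```python
from bench import robot
import cv2,numpy as np
for n in("side","wrist","top"):
    c=robot.capture(n); cv2.imwrite(f"pics/{n}4.png",c["color"][:,:,::-1]); np.savez(f"{n}4.npz",**c)
a=cv2.imread("pics/side4.png");b=cv2.imread("pics/wrist4.png");cv2.imwrite("pics/c4.png",cv2.resize(np.vstack([a,b]),None,fx=.78,fy=.78))
cv2.imwrite("pics/s4z.png",cv2.resize(a[250:384,140:340],None,fx=4,fy=4,interpolation=2))
s=robot.observe();print(s["clock"],s["position"],s["contact_force"],s["opening"])
```

```text
15.075 [0.50165713 0.31611419 0.21593232] [-0.2357552   0.36006303 -0.02263693] 0.05032704541167492
```

View pics/c4.png

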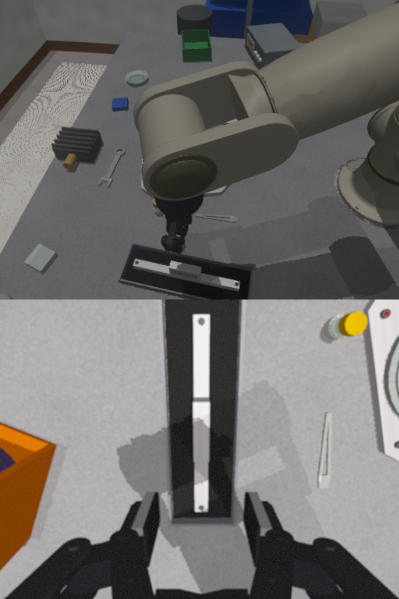

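View pics/s4z.png

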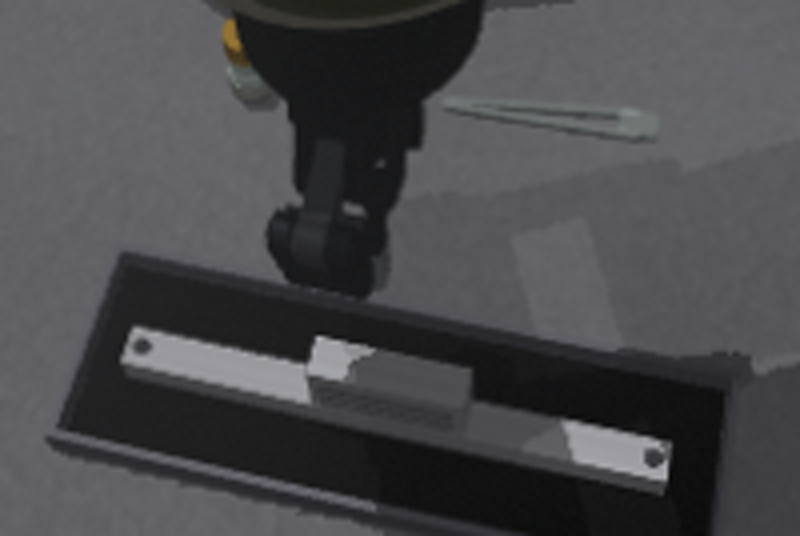

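Both views show the bar lying flat and centred in the tray with its grip up. In the enlarged side view its holes are at (142,346) and (653,457), and the gripper is clear above it. Handing in.

Run:
```python
from h import *
s=load("side4.npz");Q=onz(s,(np.array([(142,346),(653,457)])+.5)/4-.5+[140,250],.022);print(Q,Q.mean(0),np.linalg.norm(Q[0]-Q[1]))
from bench import robot
print(robot.job_done())
```

```text
[[0.61867352 0.30625107 0.022     ]
 [0.3841101  0.32361669 0.022     ]] [0.50139181 0.31493388 0.022     ] 0.2352053621607324
the job is handed in; nothing more can be done
None
```

The guard bar is in the tray and the job is handed in at about 15 s of the 38 s allowed; no verdict was reported. I gripped the bar across its 18 mm width and lifted it straight up about 145 mm. I then carried it over to the tray and lowered it until the force reading showed floor contact. After that I opened the fingers slowly and rose clear.

**Last checks:**
- **Position:** the bar's end holes, seen from the side camera, put its centre at (0.501, 0.315). The tray's centre came out at about (0.502, 0.317), so the bar is within about 3 mm. It lies flat along the tray, grip up.
- **Release:** the gripper was about 180 mm above where it let go, with contact force near zero.
- **Second bar:** it looked untouched in the side view taken after the lift. I did not re-measure it at the end.

**Disagreement:** the wrist view placed the tray's centreline about 4 mm to one side of the top and side views. I shifted the bar 2 mm towards it, well inside the 40 mm allowed across the tray.

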